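# Hook a board carrier under the test cradle's lip and snap it down

### The job

Load the black board carrier into the grey test cradle: take it by the aluminium handle, slip one of its bare short ends under the fixed aluminium lip, then swing the other end down onto the sprung contacts until the blue catch snaps over it, so that the carrier lies flat, held at both ends, and let go. Do not press or grip the green boards, do not force the carrier against the cradle, and leave the bottle, the camera and the camera backs around it where they stand.

Things in the scene. Friction and masses are not known exactly. Their poses are not given: they have to be found in the camera images.
- carrier: Loose board carrier: black plate 150 x 84 x 6 mm (x, y, z), 0.16 to 0.33 kg, lying flat. Origin: centre of the plate's underside; x along the length, y across, z up. Handle in the middle; boards between. The last 18 mm of each short end are bare plate, with a short yellow line. Functionally alike both ways round: either end may go under the lip.
- carrier_handle (a point): Centre of the top of the carrier's aluminium handle, 38 mm above the plate's underside. The handle is 40 mm long (carrier x), 18 mm wide (y), upright from the plate's top (6 mm) to 38 mm: grip its two flat long sides. The plate is free of boards for 27 mm either way along x from here, over its full width.
- boards: Four green circuit boards fixed on the carrier, each 30 x 32 mm, at carrier x = +-42, y = +-20.5 mm, tops 16 mm above the plate's underside. Fragile: not to be pressed or gripped. Same origin and axes as the carrier.
- cradle: Test cradle, its steel base (216 x 116 x 8 mm) fixed to the bench. Origin: centre of the base's underside; +x points to the lip (to the robot's left), -x to the catch, z up. On it a grey nest plate (200 x 114 mm, top z = 14 mm) carries lip, pins, contacts and catch; it is clamped through slots anywhere from -8 to +8 mm along x, and where is not measured: feel for the stop.
- lip_edge (a point): Middle of the lip's lower front edge, cradle (67, 0, 25.5) mm, if the nest is at mid-slot (true x +-8 mm, as for all points below). Lip block 92 mm wide, top z = 33. Under the lip a slot open to -x, 9.5 mm deep to an upright stop (x = 76.5), from z = 14 up to 25.5 mm. It takes the 6 mm plate tilted (this end low) by up to 0.35 rad; about 0.25 is easy.
- guide_centre (a point): Point midway between the four steel guide pins, cradle (-2, 0, 36) mm at mid-slot. Pins at x = -44 and +40 mm, 10 mm thick, tops tapered over the last 10 mm and at z = 36 mm; 88 mm free between the two rows (|y| < 44 mm) for the 84 mm plate.
- contact_top (a point): Top centre of the white sprung contact platform, 40 x 56 mm, cradle (-12, 0, 23.5) mm at mid-slot and free; goes down by up to 7.5 mm, pushes up with 3 N free, 6 N with the plate home. Two white rests (x = +-38, z = 16 mm) end the plate's way down. Home, springs hold the plate up against lip and catch: underside at z = 19.5 mm, flat, y within 2 mm.
- catch_nose (a point): Middle of the lower front edge of the blue catch's hook, cradle (-70, 0, 25.8) mm at mid-slot. Beside it two aluminium cheeks (20 < |y| < 46 mm, tops z = 34 mm) have inner faces at x = -76.5: always 153 mm from stop to cheeks for the 150 mm plate, so a plate not pushed up close to the stop lands on the cheeks.
- catch (a joint): Travel of the blue spring catch, 36 mm wide: 0 = sprung out, up to 0.009 m pushed back (to -x). Its steep front face runs from the hook up to z = 39 mm; a plate end pressed down on it drives it back 2 to 5 mm, then it jumps back to 0 over the plate. Spring 3 N plus 0.4 N/mm; about 8 to 20 N down on the handle. Its back (to x = -96) is 39 mm high too.
- flux_bottle: Bystander: white dispensing bottle with red needle cap, 44 mm across, 140 mm tall, standing; origin at the centre of its foot.
- bullet_camera: Bystander: white bullet camera standing on its round foot, 110 x 114 x 210 mm; origin under its middle.
- camera_back_a: Bystander on the left: open white camera back with a board in it, 117 x 86 x 41 mm; origin under its middle.
- camera_back_b: Bystander on the right: open white camera back with a board in it, 98 x 79 x 45 mm with its leads; origin under its middle.

How it is judged:
At the end, for the whole second after the job is handed in: Carrier home: origin within 11 mm of the cradle's along x (nest setting and play), 4 mm along y, underside 17.5 to 21 mm above the cradle's, flat within 0.03 rad, in line within 0.05 rad (either way round), catch sprung out over it (below 0.002 m), carrier released and at rest (x of carrier in the frame of cradle between -0.011 and 0.011 m and y of carrier in the frame of cradle between -0.004 and 0.004 m and z of carrier in the frame of cradle between 0.0175 and 0.021 m and angle between the x axis of carrier and the x axis of cradle, either way round below 0.05 rad and angle between carrier's own z axis and vertical below 0.03 rad and value of joint catch below 0.002 m and contact force between the fingers and carrier below 0.1 N and linear speed of carrier below 0.02 m/s); the robot touches nothing.
It fails at once if the fingers press on the green boards (more than 8 N) (contact force between the fingers and boards above 8 N).
It fails at once if the carrier is forced against the cradle (more than 80 N) (contact force between carrier and cradle above 80 N).
It fails at once if the flux bottle, the finished camera or one of the two loose camera backs is moved more than 20 mm (distance of any of flux_bottle, bullet_camera, camera_back_a, camera_back_b from where it was at the start of the episode above 0.02 m).
It also fails if it takes over 40 s, if anything falls off the work surface, if the arm or the gripper's body presses on something with over 40 N, if the wrist force passes 120 N, or if a joint passes its speed limit or range.

### The arm

A 6-joint arm with a two-finger parallel gripper is mounted at the origin on a cart in front of the work surface, level with it; the furniture and walls round the work are solid. World frame = base frame: x ahead of the robot, y to its left, z up, the work surface at z = 0. Lengths are in m, angles in rad, forces in N, time in s.
With the tool pointing down it reaches from about 0.35 to 0.8 m from the base axis. Payload 7.3 kg.
Tool frame: the origin (TCP) lies midway between the tips of the shut fingers; the grasp point (between the pads) lies behind it (arm.tcp_to_grasp is the z of the grasp point in the tool frame, in m); z points along the fingers, x is the direction in which the jaws open and shut, and the axes are right-handed (so a half turn about z gives the same grasp; the last joint's range is limited). The gripper opens to 85 mm and grips with 20 to 120 N. Pads are 22 mm wide; open, the fingers measure 114 mm over their backs; the gripper's body (76 mm by 85 mm) begins 54 mm behind the grasp point. The pads swing forward as they close: fully open they stand 13 mm farther back than shut.
Start: joints at [1.008, 0.342, 1.524, -0, 1.275, -0.146], TCP at [0.213, 0.48, 0.231] pointing down, gripper open.
Joint ranges: [-2.53, 2.53], [-0.77, 2.02], [0.04, 2.7], [-1, 4.14], [0.28, 2.66], [-3.11, 3.11]. Speed limits (rad/s): [2.57, 2.57, 3.14, 3.14, 3.14, 3.14].

### API

Orientations are given as a unit quaternion [w, x, y, z].
In Python, from bench import arm, vision gives the robot as it stands.
- The arm moves only by the tool carry_out, never from a script. Its argument "moves" is a list that holds one entry, the list of rows, each a list of 4 numbers: the shift along the tool's x, y, z in units of 30 mm (1.0 is 30 mm), then the turn about the tool's z in rad. In form: [[[dx, dy, dz, yaw], ...]]. A call has 1 to 5 rows; each row shifts and turns the commanded pose from where the row before left it, along the tool's axes as they then stand; what a row does not reach is not made up. A row lasts 1/10 s, in which the tool goes at most 50 mm and 8.59 degrees, less where a joint would pass 70% of its speed; a pose out of reach is approached as far as the arm can. A call is refused whole if a number of a shift passes 1 or a number of a turn 0.15, either way. A call with a gripper value outside its range is refused whole. "grip" is the finger opening in mm, from 0 to 85.4, set as the call begins (left out, the last holds). The fingers move at their own pace and stop on an object; "newtons" is the grip in N (left out, the last holds). Time passes only in rows, so rows that do not move let the fingers close. It gives the time, the measured TCP pose, the force and the opening at its end, in the units of the state.
- arm.sense(): the state, without advancing time (a new reading comes with each control period).
- vision.grab_frame(name): name is "scene" or "top" or "wrist"; returns a dict with "frame" (480x640x3 uint8, blue, green, red), "K" (3x3 intrinsics, pixels), "T" (4x4, takes a point from camera to world coordinates). Camera axes: x right, y down, z forward; pixel columns grow to the right and rows downward; lengths in m; the calibration is good to about 2 mm. A picture is of the moment at which its call begins. There is no depth.
- arm.job_done(): hands the job in, once; it reports no verdict.
The state is a dict: "time": time; "joint_positions": joint angles; "joint_vel": joint speeds; "tau": joint torques, N m; "ee_pos": TCP position; "orientation": TCP orientation; "contact_force": force on the tool from outside, world axes, zero at the start; "wrist_torque": the same for the moment, N m; "opening": finger opening in m.
Only numpy, scipy, OpenCV 4.12 (cv2) and the standard library are available. Lean on these libraries where they do the work, as an engineer would, in place of code of your own. Each camera call takes 0.05 s, during which the arm holds its last target.

## Working session

There is one attempt and no reset: what is moved stays moved. The work goes in short steps, Python scripts to look and compute and a tool call to move; the robot and the scene stay as the last step left them, time stands still between calls to the robot, and variables do not carry over. Pictures are saved under pics/ and viewed, and the job is handed in when it is done.

Besides the shell and the picture viewer there is one more tool, called after "Emit:" as name(argument=value, ...) on one line, values as JSON. carry_out: Moves the arm, as the interface text tells. Its arguments: {"type":"object","properties":{"moves":{"type":"array"},"grip":{"type":"number"},"newtons":{"type":"number"}},"required":["moves"]}

```bash
ls; mkdir -p pics
python3 - <<'E'
from bench import arm, vision
import cv2
print(arm.sense()); print(arm.tcp_to_grasp)
for n in ["scene","top","wrist"]:
    d=vision.grab_frame(n); cv2.imwrite(f"pics/{n}0.png",d["frame"]); print(n,d["K"].tolist(),d["T"].round(4).tolist())
E
```

```text
pics
{'time': 0.0, 'joint_positions': array([ 1.00802019e+00,  3.42709839e-01,  1.52501005e+00,  2.96687275e-05,
        1.27543174e+00, -1.45997565e-01]), 'joint_vel': array([0.0007634 , 0.00090393, 0.0002473 , 0.00035448, 0.00026318,
       0.0001486 ]), 'tau': array([-6.32966730e-04, -4.33668351e+01, -2.46017879e+01, -2.15663667e-04,
        7.60123017e-03,  1.74321946e-05]), 'ee_pos': array([0.21227996, 0.47972458, 0.23063509]), 'orientation': array([ 3.12770492e-04,  8.38100218e-01,  5.45515734e-01, -7.14125233e-04]), 'contact_force': array([ 0.0271467 , -1.02195834,  0.00704546]), 'wrist_torque': array([ 0.00861683, -0.00287236,  0.03478319]), 'opening': 0.08584927993030915}
-0.0187
scene [[609.3073116558959, 0.0, 314.76770659731733], [0.0, 609.3073116558959, 241.75653239268226], [0.0, 0.0, 1.0]] [[0.8597, -0.3546, 0.3677, -0.1321], [-0.5108, -0.5877, 0.6275, -1.0705], [-0.0064, -0.7273, -0.6863, 1.1922], [0.0, 0.0, 0.0, 1.0]]
top [[536.124681692254, 0.0, 313.6026007736845], [0.0, 536.124681692254, 238.867223613349], [0.0, 0.0, 1.0]] [[-0.0207, -0.9962, 0.0842, 0.3296], [-0.9998, 0.0203, -0.0051, -0.0576], [0.0033, -0.0843, -0.9964, 1.509], [0.0, 0.0, 0.0, 1.0]]
wrist [[352.16150275228387, 0.0, 321.0802259566707], [0.0, 352.16150275228387, 236.47699870082246], [0.0, 0.0, 1.0]] [[0.4045, 0.8796, 0.2503, 0.1498], [0.9146, -0.3886, -0.1121, 0.5071], [-0.0013, 0.2743, -0.9617, 0.3725], [0.0, 0.0, 0.0, 1.0]]
```

View pics/top0.png

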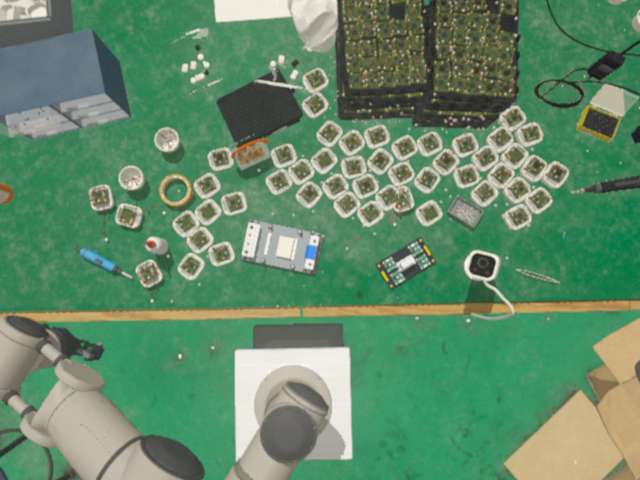

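View pics/scene0.png

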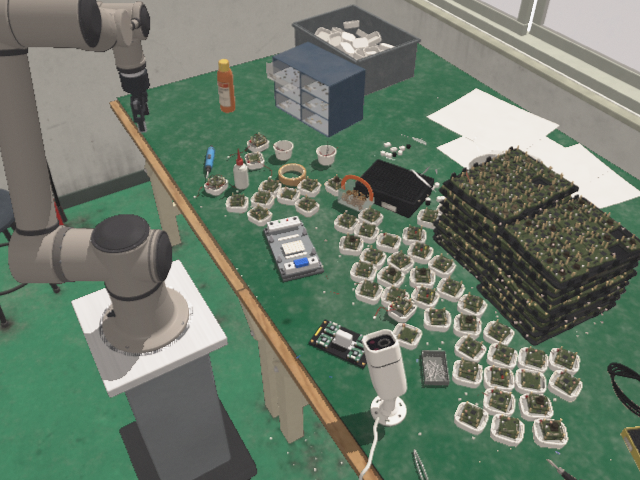

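View pics/wrist0.png

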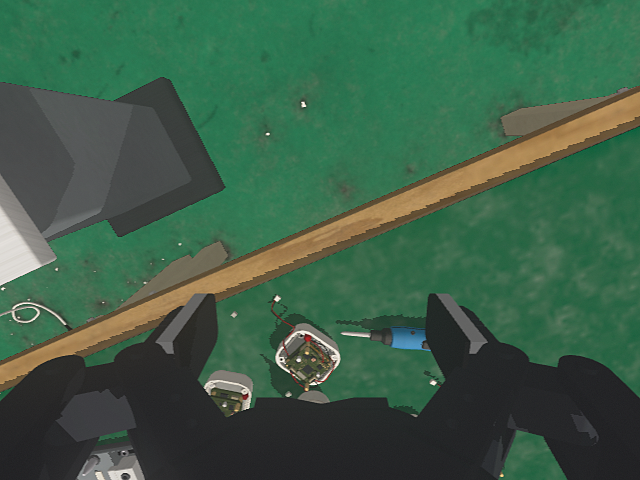

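```bash
cat > h.py <<'E'
from bench import arm, vision
import cv2, numpy as np
from scipy.spatial.transform import Rotation as R
def ray(d,px,z):
    K,T=d["K"],d["T"]; v=T[:3,:3]@np.linalg.solve(K,[px[0],px[1],1.]); o=T[:3,3]
    return o+v*(z-o[2])/v[2]
def proj(d,p):
    T=np.linalg.inv(d["T"]); c=T[:3,:3]@np.asarray(p,float)+T[:3,3]; q=d["K"]@c; return q[:2]/q[2]
def state():
    s=arm.sense(); q=s["orientation"]; M=R.from_quat([q[1],q[2],q[3],q[0]]).as_matrix()
    return s,M,np.arctan2(M[1,0],M[0,0])
def togo(target,yaw):  # yaw = world angle of tool x
    s,M,y=state(); dl=M.T@(np.asarray(target)-s["ee_pos"])/0.03
    # tool yaw positive about tool z (down) => world angle decreases
    dy=-(yaw-y); print("t",s["time"].__round__(2),"pos",s["ee_pos"].round(4),"yaw",round(y,3),"units",dl.round(2),"turn",round((dy+np.pi)%(2*np.pi)-np.pi,3))
def snap(n,name):
    d=vision.grab_frame(n); cv2.imwrite(f"pics/{name}.png",d["frame"]); np.savez(f"pics/{name}.npz",**d); return d
E
python3 - <<'E'
from h import *
d=snap("top","top1")
f=d["frame"]
big=cv2.resize(f[200:300,220:500],None,fx=2.85,fy=2.85,interpolation=cv2.INTER_CUBIC)
cv2.imwrite("pics/top1c.png",big)
for n,p,z in [("carr",(406,262),.038),("cr",(283,247),.01),("crL",(247,240),.03),("blue",(313,252),.035)]:
    print(n,ray(d,p,z).round(3))
togo([0.45,0,0.3],0)
E
```

```text
carr [ 0.385 -0.317  0.038]
cr [0.435 0.021 0.01 ]
crL [0.455 0.119 0.03 ]
blue [ 0.418 -0.063  0.035]
t 0.2 pos [0.2124 0.4799 0.2309] yaw 1.154 units [-11.42  13.72  -2.3 ] turn 1.154
```

View pics/top1c.png

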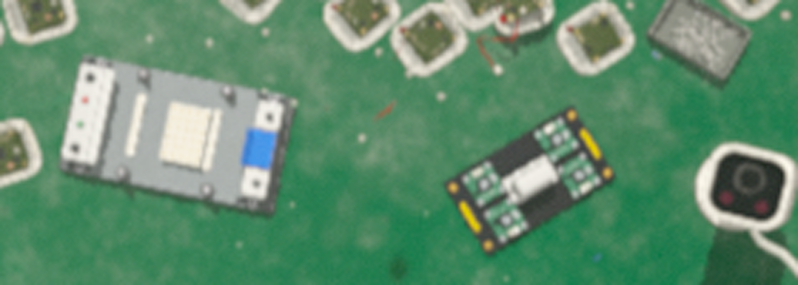

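Emit:
carry_out(moves=[[[-0.95, 0.98, 0, 0], [-0.95, 0.98, 0, 0], [-0.95, 0.98, 0, 0], [-0.95, 0.98, 0, 0], [-0.95, 0.98, 0, 0]]])

```text
time: 0.7
ee_pos: [0.2894, 0.2888, 0.2313]
orientation: [0.0, 0.838, 0.546, 0.0]
contact_force: [0.9, 1.0, -0.0]
opening: 0.0857
```

Emit:
carry_out(moves=[[[-0.95, 0.98, 0.2, 0], [-0.95, 0.98, 0.2, 0], [-0.95, 0.98, 0.2, 0], [-0.95, 0.98, 0.2, 0], [-0.95, 0.98, 0.2, 0]]])

```text
time: 1.2
ee_pos: [0.3663, 0.0989, 0.2012]
orientation: [0.0, 0.838, 0.546, 0.0]
contact_force: [1.4, 0.4, -0.0]
opening: 0.085
```

Emit:
carry_out(moves=[[[-0.9, 0.98, 0.2, 0.14], [0, 0, 0.2, 0.14], [0, 0, 0.2, 0.14], [0, 0, 0.2, 0.14], [0, 0, 0.2, 0.14]]])

```text
time: 1.7
ee_pos: [0.3819, 0.0637, 0.171]
orientation: [-0.0, 0.975, 0.222, -0.0]
contact_force: [-0.5, 1.0, -0.8]
opening: 0.0853
```

Run:
```python
from h import *
togo([.425,-.05,.16],-.2)
```

```text
t 1.7 pos [0.3819 0.0637 0.171 ] yaw 0.448 units [-0.34  4.04  0.37] turn 0.648
```

Emit:
carry_out(moves=[[[-0.2, 0.95, 0.1, 0], [-0.2, 0.95, 0.1, 0], [0, 0.95, 0.1, 0], [0, 0.95, 0.1, 0], [0, 0, 0, 0]]])

```text
time: 2.2
ee_pos: [0.4224, -0.0463, 0.159]
orientation: [0.0, 0.975, 0.224, 0.0]
contact_force: [0.3, -0.2, 0.3]
opening: 0.0858
```

Run:
```python
from h import *
snap("wrist","w1"); togo([.385,-.317,.16],.54)
```

```text
t 2.25 pos [ 0.4214 -0.0448  0.1589] yaw 0.452 units [-5.05  7.63 -0.04] turn -0.088
```

View pics/w1.png

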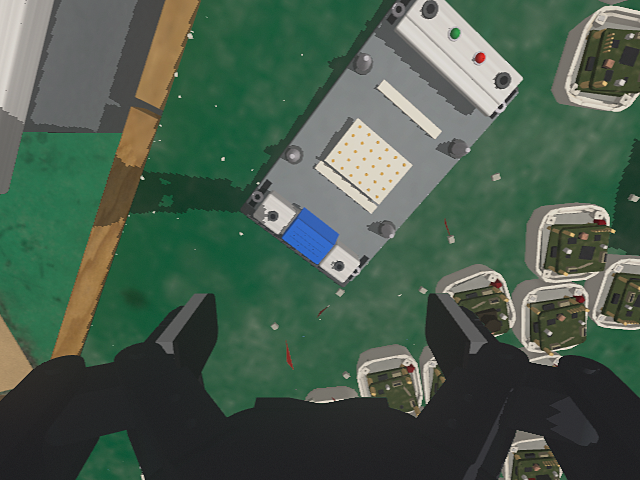

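Run:
```python
import cv2
f=cv2.imread("pics/w1.png"); 
cv2.imwrite("pics/w1a.png",cv2.resize(f[0:150,330:530],None,fx=4,fy=4,interpolation=cv2.INTER_CUBIC))
cv2.imwrite("pics/w1b.png",cv2.resize(f[140:290,235:435],None,fx=4,fy=4,interpolation=cv2.INTER_CUBIC))
```

```text
(no output)
```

View pics/w1a.png

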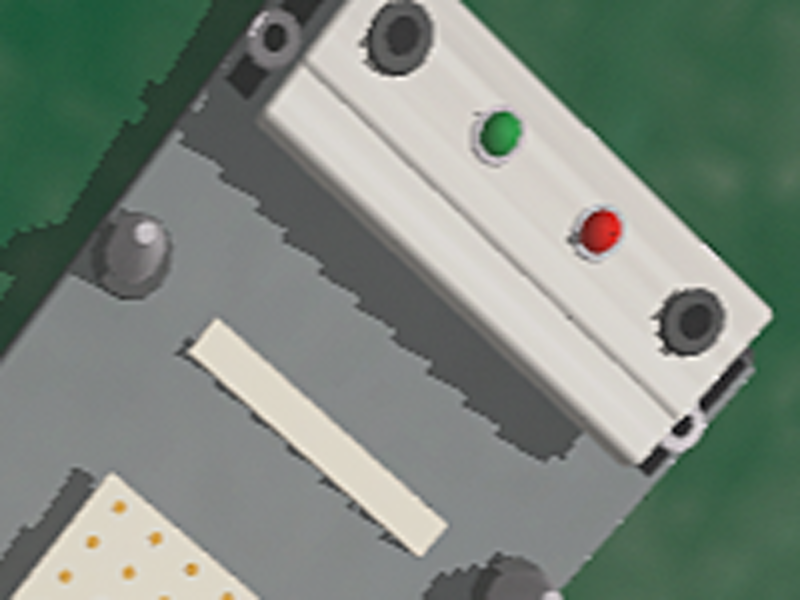

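View pics/w1b.png

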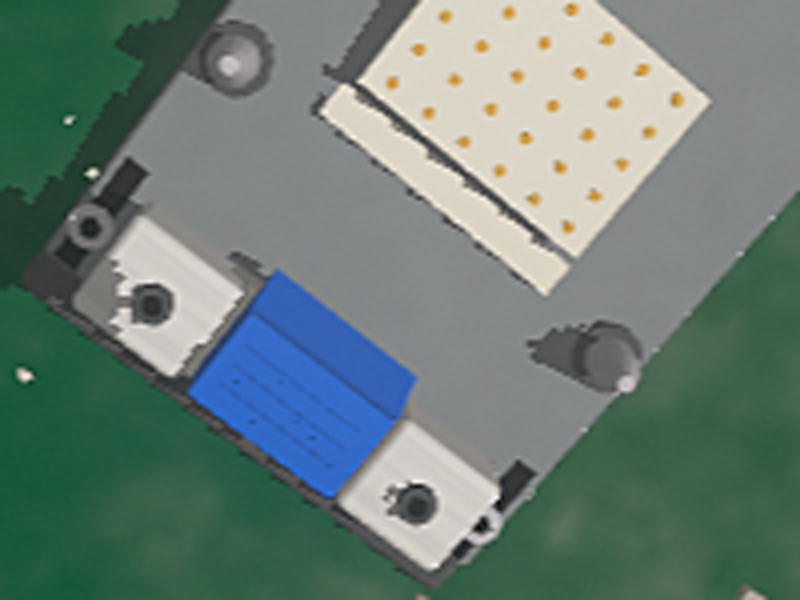

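Run:
```python
from h import *
d=np.load("pics/w1.npz")
P=[((358,118.2),23.5,(8,28)),((324.2,161.2),23.5,(-32,28)),((412.5,165),23.5,(8,-28)),((378.2,204.5),23.5,(-32,-28)),
((366.7,58),36,(40,49)),((292.5,155.7),36,(-44,49)),((391.7,235.7),36,(-44,-49)),((468,149),36,(40,-49))]
W=np.array([ray(d,p,z/1000)[:2] for p,z,_ in P]); M=np.array([m for *_,m in P])/1000
def fit(W,M):
    A,B=M-M.mean(0),W-W.mean(0)
    a=np.arctan2((A[:,0]*B[:,1]-A[:,1]*B[:,0]).sum(),(A*B).sum()); r=np.array([[np.cos(a),-np.sin(a)],[np.sin(a),np.cos(a)]])
    t=W.mean(0)-r@M.mean(0); return a,t,r,((W-(M@r.T+t))*1000).round(1)
for s in (slice(0,4),slice(4,8),slice(0,8)):
    a,t,r,e=fit(W[s],M[s]); print(a,t,e.tolist())
def cr(p,z): return (r.T@(ray(d,p,z/1000)[:2]-t)*1000).round(1)
# base corners ~ z 8: left (crop b 22,285), bottom (435,585)
print("base corners z8",cr((240.5,211),8),cr((343.5,286),8))
print("lip front",[ (cr((395.5,28.7),z),cr((490,116),z)) for z in (25.5,30)])
print("catch back top",cr((235+190/4,140+390/4),39),cr((235+335/4,140+497/4),39)," top front",cr((235+255/4,140+313/4),39),cr((235+400/4,140+415/4),39)," nose",cr((235+280/4,140+270/4),25.8))
print("slots? cheek front",cr((235+150/4,140+210/4),34),cr((235+410/4,140+420/4),34))
```

```text
1.3503840319483371 [0.43754451 0.02492736] [[0.5, -0.1], [0.4, -0.3], [-0.3, 0.1], [-0.6, 0.3]]
1.3497448702839139 [0.43762965 0.0255464 ] [[0.3, -0.4], [0.3, 0.3], [-0.2, 0.1], [-0.5, 0.0]]
1.34994060490775 [0.43758949 0.02523634] [[0.5, -0.4], [0.3, -0.7], [-0.3, -0.2], [-0.7, -0.0], [0.4, -0.1], [0.3, 0.6], [-0.1, 0.4], [-0.4, 0.3]]
base corners z8 [-109.7   56.4] [-108.5  -55.7]
lip front [(array([68.9, 45.3]), array([ 69.6, -47.9])), (array([67.5, 45.2]), array([ 68.2, -46.5]))]
catch back top [-97.1  17.4] [-96.9 -18.2]  top front [-77.2  16.9] [-75.7 -17.6]  nose [-70.1  17.1]
slots? cheek front [-74.8  44.2] [-76.4 -20.9]
```

Emit:
carry_out(moves=[[[-0.56, 0.92, -0.1, 0], [-0.56, 0.92, -0.1, 0], [-0.56, 0.92, -0.1, 0], [-0.56, 0.92, -0.1, 0], [-0.56, 0.92, -0.1, 0]]])

```text
time: 2.75
ee_pos: [0.4057, -0.2047, 0.1745]
orientation: [-0.0, 0.974, 0.226, -0.0]
contact_force: [-0.0, -0.0, -0.1]
opening: 0.0857
```

Emit:
carry_out(moves=[[[-0.56, 0.92, 0, 0], [-0.56, 0.92, 0, 0], [-0.56, 0.92, 0, 0], [-0.56, 0.92, 0, -0.09], [0, 0, 0, 0]]])

```text
time: 3.25
ee_pos: [0.394, -0.3357, 0.1742]
orientation: [0.001, 0.963, 0.269, 0.0]
contact_force: [0.1, -0.1, 0.0]
opening: 0.0852
```

Run:
```python
from h import *
d=snap("wrist","w2"); togo([.385,-.317,.16],.54)
```

```text
t 3.3 pos [ 0.394  -0.3337  0.174 ] yaw 0.542 units [ 0.03 -0.63  0.47] turn 0.002
```

View pics/w2.png

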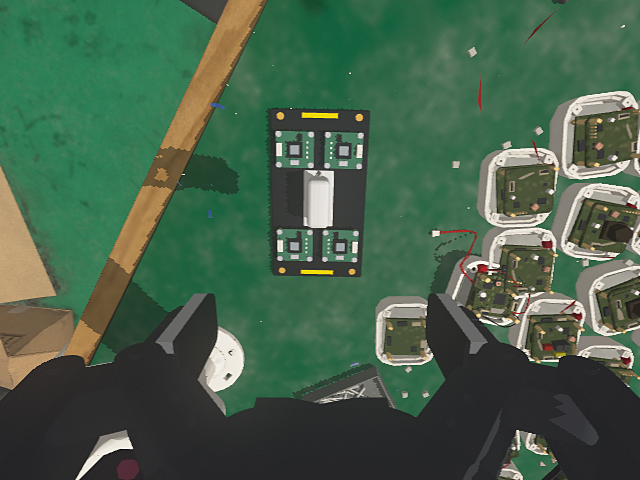

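```bash
python3 - <<'E'
from h import *
d=np.load("pics/w2.npz"); f=d["frame"]
hsv=cv2.cvtColor(f,cv2.COLOR_BGR2HSV); m=cv2.inRange(hsv,(22,150,120),(35,255,255)); m[300:]=0;m[:,:270]=0;m[:,380:]=0
n,l,s,c=cv2.connectedComponentsWithStats(m)
i=np.argsort(-s[1:,4])[:2]+1; Y=[ray(d,c[j],.006) for j in i]; print(s[i].tolist(),c[i])
print(np.array(Y).round(4)); e=Y[0]-Y[1]; print("mid",(Y[0]+Y[1])/2,"ang",np.arctan2(e[1],e[0]),np.linalg.norm(e))
C=np.array([ray(d,p,.006) for p in [(273,109.5),(369.5,110.5),(363.5,276),(272,275)]]); print("corners",C.round(4),C.mean(0), [np.linalg.norm(C[k]-C[k-1]).round(4) for k in range(4)])
ctr=(Y[0]+Y[1])/2; 
print("handle proj", proj(d,[ctr[0],ctr[1],.038]))
E
python3 - <<'E'
import cv2
f=cv2.imread("pics/w2.png"); 
cv2.imwrite("pics/w2a.png",cv2.resize(f[100:285,260:380],None,fx=3.2,fy=3.2,interpolation=cv2.INTER_CUBIC))
E
```

```text
[[302, 112, 37, 7, 186], [301, 270, 32, 5, 130]] [[319.51612903 114.97311828]
 [316.73076923 271.53846154]]
[[ 0.3493 -0.2636  0.006 ]
 [ 0.4192 -0.3845  0.006 ]]
mid [ 0.38423811 -0.32402593  0.006     ] ang 2.095008867274955 0.1396720896582003
corners [[ 0.314  -0.2799  0.006 ]
 [ 0.383  -0.2391  0.006 ]
 [ 0.4594 -0.3655  0.006 ]
 [ 0.3848 -0.4094  0.006 ]] [ 0.38530171 -0.32344257  0.006     ] [np.float64(0.1476), np.float64(0.0801), np.float64(0.1477), np.float64(0.0865)]
handle proj [317.69644271 204.89470021]
```

View pics/w2a.png

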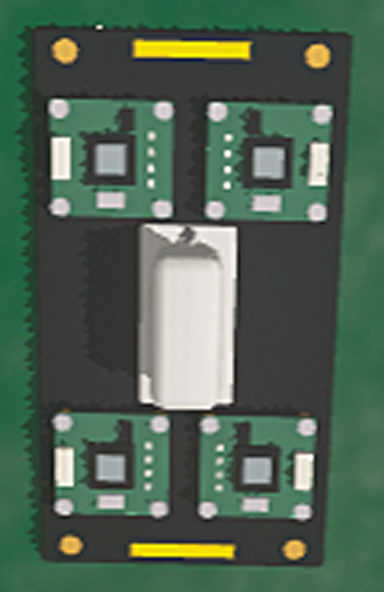

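Emit:
carry_out(moves=[[[-0.11, -0.44, 0.9, 0.015], [0, 0, 1, 0], [0, 0, 1, 0], [0, 0, 1, 0], [0, 0, 0.8, 0]]])

```text
time: 3.8
ee_pos: [0.3844, -0.3213, 0.032]
orientation: [-0.001, 0.965, 0.262, -0.0]
contact_force: [-0.7, -0.0, 0.2]
opening: 0.085
```

Run:
```python
from h import *
d=snap("wrist","w3"); togo([.3845,-.3238,.013],.524)
```

```text
t 3.85 pos [ 0.383  -0.3199  0.029 ] yaw 0.529 units [-0.02  0.14  0.53] turn 0.005
```

View pics/w3.png

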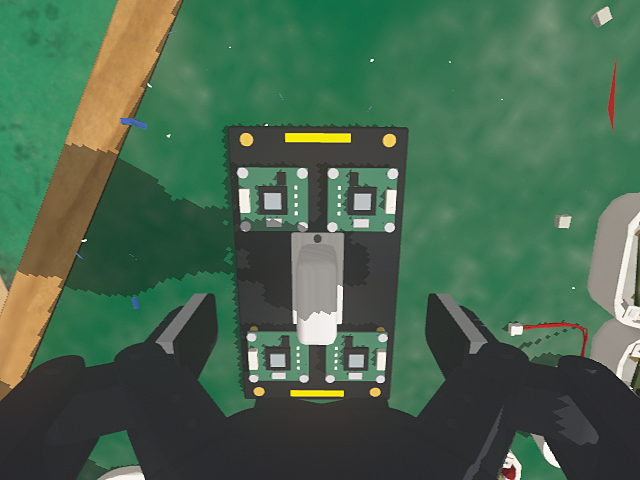

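Run:
```python
from h import *
d=np.load("pics/w3.npz")
a,b=ray(d,(318,138),.006),ray(d,(317,393.5),.006); e=a-b; print((a+b)/2,np.arctan2(e[1],e[0])-np.pi/2,np.linalg.norm(e))
togo([*((a+b)/2)[:2],.013],.524)
```

```text
[ 0.38444109 -0.32415053  0.006     ] 0.5233844296971952 0.13958559878647545
t 3.85 pos [ 0.383  -0.3199  0.029 ] yaw 0.529 units [-0.03  0.15  0.53] turn 0.005
```

Emit:
carry_out(moves=[[[-0.03, 0.15, 0.5, 0.005], [0, 0, 0, 0]]])

```text
time: 4.05
ee_pos: [0.3859, -0.3264, 0.0176]
orientation: [-0.001, 0.966, 0.259, -0.001]
contact_force: [0.2, -0.1, 0.5]
opening: 0.0856
```

Emit:
carry_out(moves=[[[0, 0, 0, 0], [0, 0, 0, 0], [0, 0, 0, 0], [0, 0, 0, 0], [0, 0, 0, 0]]], grip=0, newtons=30)

```text
time: 4.55
ee_pos: [0.3862, -0.3283, 0.0188]
orientation: [0.0, 0.966, 0.259, 0.0]
contact_force: [-0.0, 0.4, 1.8]
opening: 0.0174
```

Emit:
carry_out(moves=[[[0, 0, 0, 0], [0, 0, 0, 0]]])

```text
time: 4.75
ee_pos: [0.3862, -0.3283, 0.0188]
orientation: [0.0, 0.966, 0.259, 0.0]
contact_force: [-2.0, 1.3, 6.8]
opening: 0.0169
```

Emit:
carry_out(moves=[[[0, 0, 0, 0], [0, -0.1, 0.2, 0], [0, 0, 0, 0]]], grip=30)

```text
time: 5.05
ee_pos: [0.3838, -0.3246, 0.0113]
orientation: [-0.001, 0.966, 0.259, -0.0]
contact_force: [0.3, 0.6, -0.1]
opening: 0.0297
```

Emit:
carry_out(moves=[[[0, 0, 0, 0], [0, 0, 0, 0], [0, 0, 0, 0], [0, 0, 0, 0]]], grip=0, newtons=30)

```text
time: 5.45
ee_pos: [0.3844, -0.3255, 0.0121]
orientation: [-0.0, 0.966, 0.259, -0.0]
contact_force: [0.2, -0.5, -1.5]
opening: 0.0174
```

Emit:
carry_out(moves=[[[0, 0, -0.5, 0], [0, 0, -0.5, 0], [0, 0, -0.5, 0], [0, 0, -0.5, 0], [0, 0, -0.5, 0]]])

```text
time: 5.95
ee_pos: [0.3844, -0.3254, 0.0878]
orientation: [-0.0, 0.966, 0.259, -0.0]
contact_force: [-0.7, 0.3, -2.7]
opening: 0.0177
```

Run:
```python
from h import *
d=snap("wrist","w4"); snap("scene","s4"); togo([.4376,.0252,.1],-.221)
f=cv2.imread("pics/s4.png"); cv2.imwrite("pics/s4c.png",cv2.resize(f[200:420,220:470],None,fx=2.6,fy=2.6))
```

```text
t 6.05 pos [ 0.3853 -0.3264  0.0889] yaw 0.524 units [ 7.37 -9.28 -0.4 ] turn 0.745
```

View pics/w4.png

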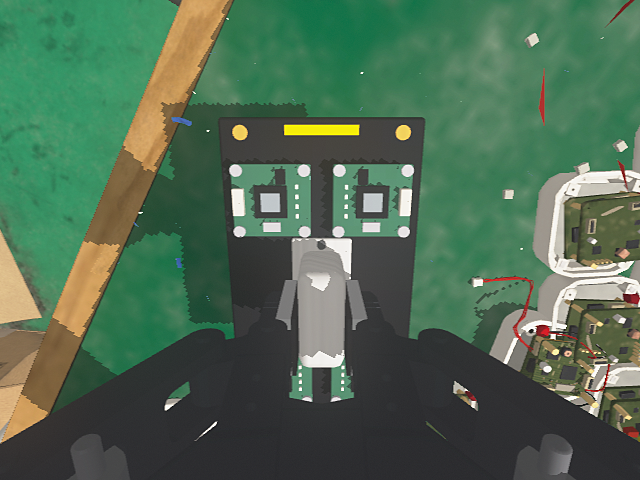

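View pics/s4c.png

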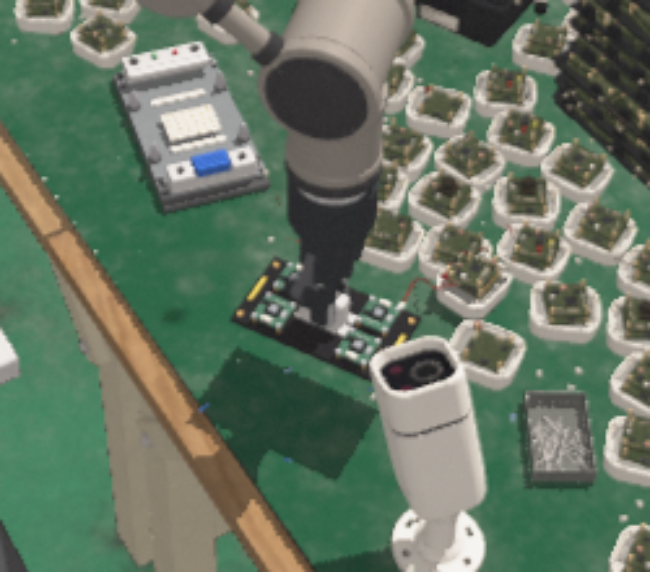

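Emit:
carry_out(moves=[[[0.4, -0.5, -0.1, 0], [0.7, -0.88, 0, 0], [0.8, -1, 0, 0], [0.8, -1, 0, 0], [0.8, -1, 0, 0]]])

```text
time: 6.55
ee_pos: [0.4093, -0.1577, 0.0895]
orientation: [-0.0, 0.966, 0.259, -0.0]
contact_force: [0.2, -1.1, -1.8]
opening: 0.0179
```

Emit:
carry_out(moves=[[[0.8, -1, 0, 0], [0.8, -1, 0, 0], [0.8, -1, 0, 0], [0.7, -0.88, 0, 0], [0.4, -0.58, 0, 0]]])

```text
time: 7.05
ee_pos: [0.4334, 0.0113, 0.0896]
orientation: [-0.0, 0.966, 0.26, -0.0]
contact_force: [0.3, 0.0, -2.0]
opening: 0.0175
```

Emit:
carry_out(moves=[[[0, 0, 0, 0.149], [0, 0, 0, 0.149], [0, 0, 0, 0.149], [0, 0, 0, 0.149], [0, 0, 0, 0.149]]])

```text
time: 7.55
ee_pos: [0.4332, 0.0093, 0.0895]
orientation: [-0.0, 0.994, -0.113, -0.001]
contact_force: [-0.1, 0.6, -1.7]
opening: 0.0175
```

Emit:
carry_out(moves=[[[0, 0, 0, 0], [0, 0, 0, 0]]])

```text
time: 7.75
ee_pos: [0.4334, 0.0092, 0.0898]
orientation: [-0.0, 0.994, -0.108, -0.0]
contact_force: [0.1, -0.4, -2.4]
opening: 0.0178
```

Run:
```python
from h import *
d=snap("wrist","w5"); snap("scene","s5"); togo([.434,.009,.09],-.221)
f=cv2.imread("pics/s5.png"); cv2.imwrite("pics/s5c.png",cv2.resize(f[150:320,200:400],None,fx=3.5,fy=3.5))
print(arm.sense()["contact_force"])
```

```text
t 7.85 pos [0.4335 0.0091 0.09  ] yaw -0.218 units [0.02 0.   0.  ] turn 0.003
[-0.17718507  0.54117166 -3.11724669]
```

View pics/w5.png

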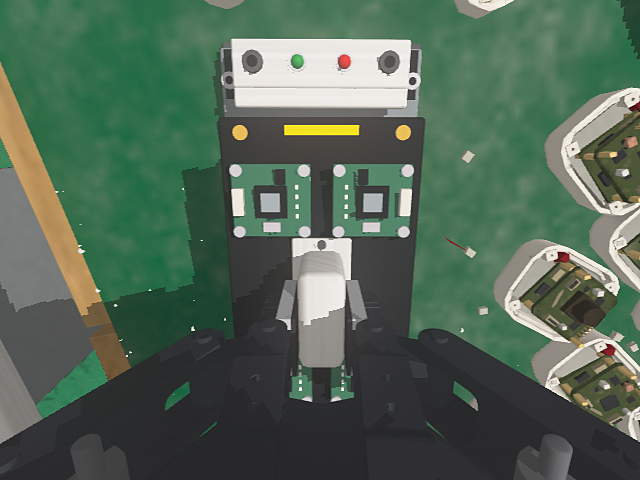

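View pics/s5c.png

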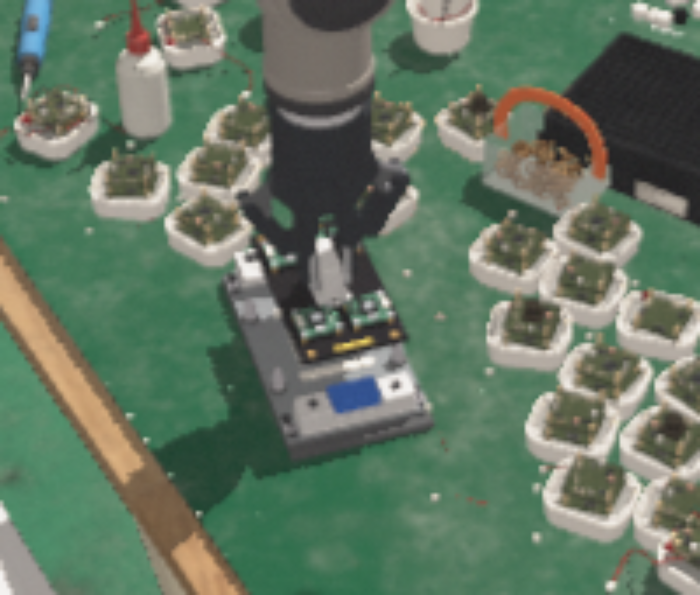

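```bash
cat >> h.py <<'E'
N0=np.array([.4376,.0252]); NA=1.350; NR=np.array([[np.cos(NA),-np.sin(NA)],[np.sin(NA),np.cos(NA)]])
def nest(p): return np.r_[NR.T@(np.asarray(p)[:2]-N0),p[2]]
def world(p): p=np.asarray(p,float); return np.r_[NR@p[:2]+N0,p[2]]
def fline(d):
    hsv=cv2.cvtColor(d["frame"],cv2.COLOR_BGR2HSV); m=cv2.inRange(hsv,(22,150,120),(35,255,255)); m[240:]=0;m[:,:230]=0;m[:,420:]=0
    n,l,s,c=cv2.connectedComponentsWithStats(m); i=np.argmax(s[1:,4])+1; 
    ys,xs=np.nonzero(l==i); sl=np.polyfit(xs,ys,1)[0]
    return c[i],sl
def tilt(d,tcp,hz=.031,off=.0015):
    # carrier pivot (grasp) at tcp + .0187 up; tilt>0 = lip end low ; returns row per tilt
    c,sl=fline(d); t=nest(tcp); best=[]
    for a in np.arange(-.4,.4,.005):
        x,z=.0698+off,.006-hz
        q=[t[0]+x*np.cos(a)+z*np.sin(a),t[1],t[2]+.0187-x*np.sin(a)+z*np.cos(a)]
        best.append((abs(proj(d,world(q))[1]-c[1]),a,q))
    b=min(best,key=lambda k:k[0]); w=nest(ray(d,c,b[2][2])); print("line px",c.round(1),"slope",round(sl,4),"tilt",round(b[1],3),"line nest",w.round(4),"tcp nest",t.round(4))
E
python3 - <<'E'
from h import *
for n in ("w4","w5"):
    d=np.load(f"pics/{n}.npz"); tilt(d,[.4335,.0091,.09] if n=="w5" else [.3853,-.3264,.0889])
E
```

```text
line px [321.1 129.5] slope -0.0005 tilt -0.19 line nest [-0.3017  0.0226  0.0965] tcp nest [-0.3545 -0.026   0.0889]
line px [321.  129.5] slope 0.0 tilt -0.005 line nest [ 0.0548 -0.0003  0.0841] tcp nest [-0.0166  0.0005  0.09  ]
```

Emit:
carry_out(moves=[[[0, -0.12, 0.5, 0], [0, 0, 0.5, 0], [0, 0, 0.2, 0], [0, 0, 0, 0], [0, 0, 0, 0]]], newtons=20)

```text
time: 8.35
ee_pos: [0.4347, 0.0126, 0.0546]
orientation: [-0.0, 0.994, -0.11, 0.0]
contact_force: [0.5, -0.5, -2.1]
opening: 0.0176
```

Emit:
carry_out(moves=[[[0, 0, 0.1, 0], [0, 0, 0.05, 0], [0, 0, 0.05, 0]]])

```text
time: 8.65
ee_pos: [0.4351, 0.0128, 0.0489]
orientation: [-0.0, 0.994, -0.11, 0.001]
contact_force: [0.5, 2.6, 3.5]
opening: 0.0172
```

Run:
```python
from h import *
d=snap("wrist","w6"); s=arm.sense(); print(s["ee_pos"],s["contact_force"],s["wrist_torque"]); tilt(d,s["ee_pos"])
```

```text
[0.43508201 0.01282898 0.04870805] [0.45967898 3.52243915 4.75979248] [ 0.15510855 -0.00439457 -0.02541772]
line px [321.2 131.5] slope 0.0004 tilt 0.025 line nest [ 0.058  -0.0016  0.0406] tcp nest [-0.0126 -0.0003  0.0487]
```

Emit:
carry_out(moves=[[[0, 0, 0.07, 0], [0, 0, 0.07, 0], [0, 0, 0, 0]]])

```text
time: 9.0
ee_pos: [0.435, 0.0127, 0.0442]
orientation: [-0.0, 0.994, -0.11, 0.001]
contact_force: [1.1, 2.7, 4.4]
opening: 0.0175
```

Run:
```python
from h import *
d=snap("wrist","w7"); s=arm.sense(); print(s["ee_pos"],s["contact_force"],s["wrist_torque"]); tilt(d,s["ee_pos"])
d=snap("scene","s7"); f=cv2.imread("pics/s7.png"); cv2.imwrite("pics/s7c.png",cv2.resize(f[190:300,230:350],None,fx=5,fy=5,interpolation=cv2.INTER_CUBIC))
```

```text
[0.43494593 0.01272257 0.04423604] [2.53637534 3.91013364 3.62708683] [ 0.36036895 -0.21627514  0.06602626]
line px [321.5 136.3] slope -0.0064 tilt 0.09 line nest [ 0.056  -0.0016  0.0316] tcp nest [-0.0128 -0.0001  0.0442]
```

View pics/w7.png

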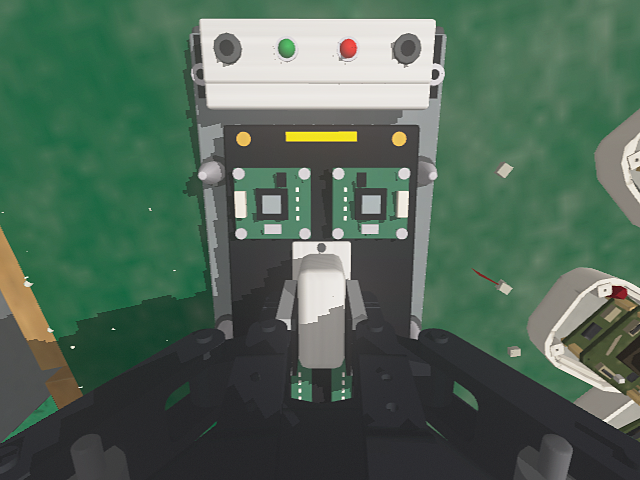

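View pics/s7c.png

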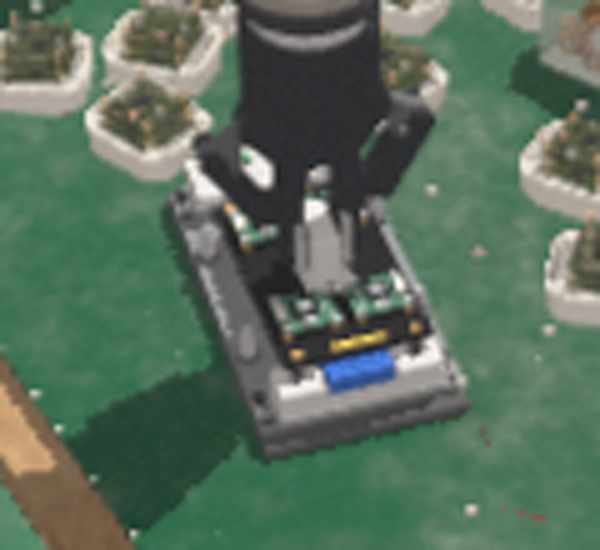

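Emit:
carry_out(moves=[[[-0.04, 0, 0, 0], [0, 0, 0.06, 0], [0, 0, 0.06, 0], [0, 0, 0, 0]]])

```text
time: 9.5
ee_pos: [0.4338, 0.0128, 0.0404]
orientation: [0.0, 0.994, -0.11, 0.001]
contact_force: [3.7, 2.8, 3.9]
opening: 0.0173
```

Run:
```python
from h import *
d=snap("wrist","w8"); s=arm.sense(); print(s["ee_pos"],s["contact_force"],s["wrist_torque"]); tilt(d,s["ee_pos"])
f=d["frame"]; cv2.imwrite("pics/w8c.png",cv2.resize(f[0:200,170:470],None,fx=2.6,fy=2.6))
```

```text
[0.43368669 0.01284595 0.04045718] [2.87119307 2.99715416 3.42950803] [ 0.22587906 -0.47819543  0.15424444]
line px [319.7 140.3] slope -0.0095 tilt 0.14 line nest [0.0542 0.0003 0.0245] tcp nest [-0.0129  0.0011  0.0405]
```

View pics/w8c.png

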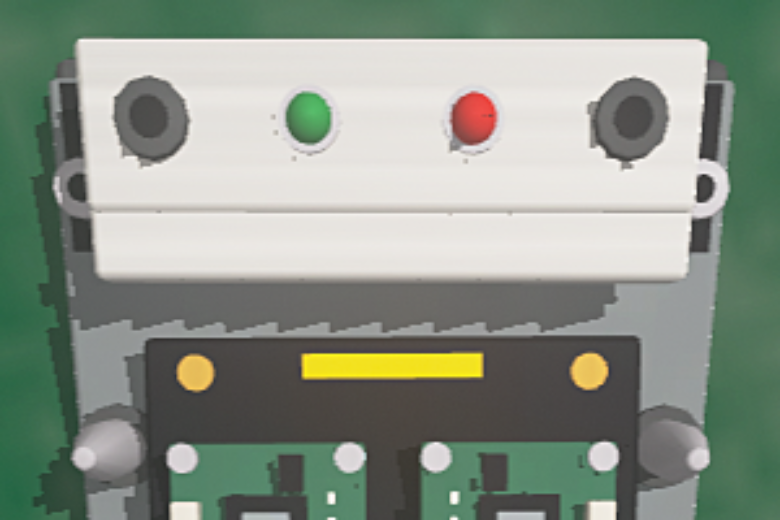

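Emit:
carry_out(moves=[[[0.01, 0, 0.05, 0], [0, -0.1, 0.015, 0], [0, -0.1, 0.015, 0], [0, 0, 0, 0]]])

```text
time: 9.95
ee_pos: [0.4348, 0.0178, 0.0385]
orientation: [0.001, 0.994, -0.11, 0.0]
contact_force: [-0.6, -4.2, 12.2]
opening: 0.0175
```

Run:
```python
from h import *
d=snap("wrist","w9"); s=arm.sense(); print(s["ee_pos"],s["contact_force"],s["wrist_torque"]); tilt(d,s["ee_pos"])
f=d["frame"]; cv2.imwrite("pics/w9c.png",cv2.resize(f[0:200,170:470],None,fx=2.6,fy=2.6))
```

```text
[0.43482482 0.01785212 0.03844871] [-1.07047311 -3.66892179 10.88145629] [-0.65780342  0.02858491  0.06940569]
line px [321.2 142. ] slope -0.0031 tilt 0.165 line nest [ 0.0585 -0.0002  0.0208] tcp nest [-0.0078  0.0011  0.0384]
```

View pics/w9c.png

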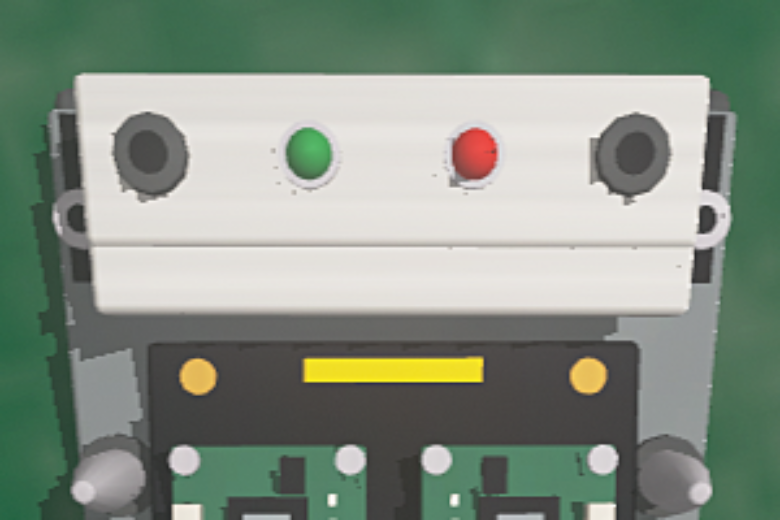

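Emit:
carry_out(moves=[[[0, 0, -0.06, 0], [0, -0.1, 0, 0], [0, -0.1, 0, 0], [0, 0, 0, 0]]])

```text
time: 10.4
ee_pos: [0.4356, 0.025, 0.0394]
orientation: [-0.0, 0.994, -0.11, -0.001]
contact_force: [-0.6, -1.2, -2.0]
opening: 0.0173
```

Run:
```python
from h import *
d=snap("wrist","w10"); s=arm.sense(); print(s["ee_pos"],s["contact_force"],s["wrist_torque"]); tilt(d,s["ee_pos"])
f=d["frame"]; cv2.imwrite("pics/w10c.png",cv2.resize(f[0:200,170:470],None,fx=2.6,fy=2.6))
```

```text
[0.43570323 0.02487969 0.03947496] [ 0.19883551  0.09101472 -2.49108267] [ 0.01338329 -0.02427877  0.01756521]
line px [320.9 143. ] slope -0.0009 tilt 0.17 line nest [0.0653 0.0008 0.0215] tcp nest [-0.0007  0.0018  0.0395]
```

View pics/w10c.png

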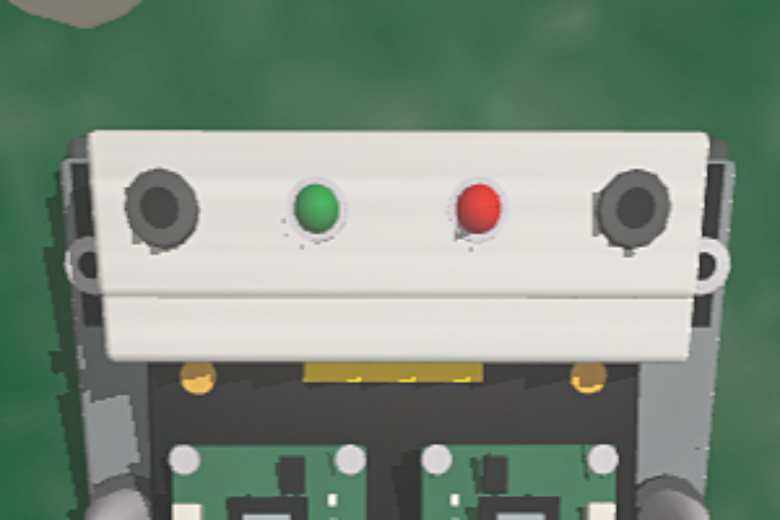

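Emit:
carry_out(moves=[[[0.025, -0.06, -0.015, 0], [0, -0.06, 0, 0], [0, -0.05, 0, 0], [0, 0, 0, 0]]])

```text
time: 10.85
ee_pos: [0.4381, 0.0296, 0.0404]
orientation: [-0.0, 0.994, -0.11, 0.0]
contact_force: [0.1, -0.4, -1.7]
opening: 0.0173
```

Run:
```python
from h import *
s=arm.sense(); print(s["ee_pos"],nest(s["ee_pos"]),s["contact_force"],s["wrist_torque"])
```

```text
[0.43810638 0.02957963 0.04035933] [0.00438421 0.00046508 0.04035933] [ 0.10131711 -0.40042124 -1.70583294] [ 0.01795008  0.00221564 -0.00669791]
```

Emit:
carry_out(moves=[[[0, -0.05, 0, 0], [0, -0.04, 0, 0], [0, 0, 0, 0]]])

```text
time: 11.15
ee_pos: [0.4383, 0.0306, 0.0406]
orientation: [0.001, 0.994, -0.11, -0.0]
contact_force: [-3.6, -10.9, 2.5]
opening: 0.0172
```

Emit:
carry_out(moves=[[[0, -0.04, 0, 0], [0, 0, 0, 0]]])

```text
time: 11.35
ee_pos: [0.4383, 0.0309, 0.0407]
orientation: [0.002, 0.994, -0.11, -0.001]
contact_force: [-4.4, -18.3, 5.1]
opening: 0.0175
```

Run:
```python
from h import *
s=arm.sense(); print(s["ee_pos"],nest(s["ee_pos"]),s["contact_force"],s["wrist_torque"])
```

```text
[0.43825489 0.03086265 0.04072637] [0.0056686  0.00060116 0.04072637] [ -4.449884   -18.25584011   5.05187805] [-2.9395582   0.88351948 -0.01924268]
```

Emit:
carry_out(moves=[[[0, 0.06, 0.05, 0], [0, 0.045, 0.08, 0], [0, 0.045, 0.08, 0], [0, 0, 0, 0]]])

```text
time: 11.75
ee_pos: [0.4383, 0.0286, 0.0344]
orientation: [0.0, 0.994, -0.11, 0.0]
contact_force: [-1.9, -4.8, 5.7]
opening: 0.0171
```

Run:
```python
from h import *
d=snap("wrist","w11"); s=arm.sense(); print(s["ee_pos"],nest(s["ee_pos"]),s["contact_force"],s["wrist_torque"])
d=snap("scene","s11"); f=cv2.imread("pics/s11.png"); cv2.imwrite("pics/s11c.png",cv2.resize(f[190:300,230:350],None,fx=5,fy=5,interpolation=cv2.INTER_CUBIC))
```

```text
[0.43825012 0.02861624 0.03437683] [0.00347569 0.00011384 0.03437683] [-1.18157821 -3.61608546  5.77369051] [-0.39860636  0.29999406  0.01432162]
```

View pics/w11.png

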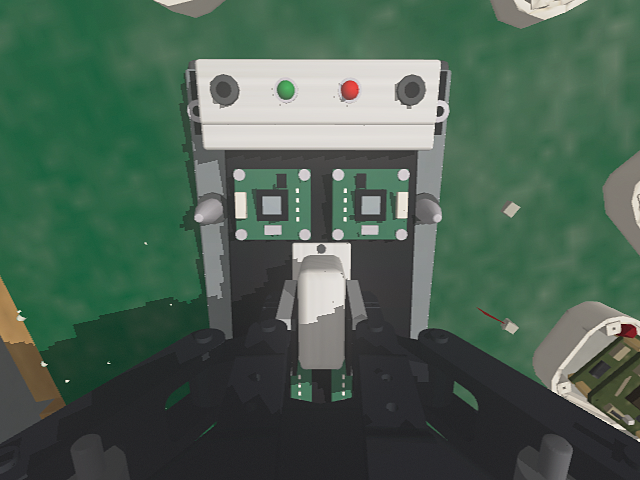

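View pics/s11c.png

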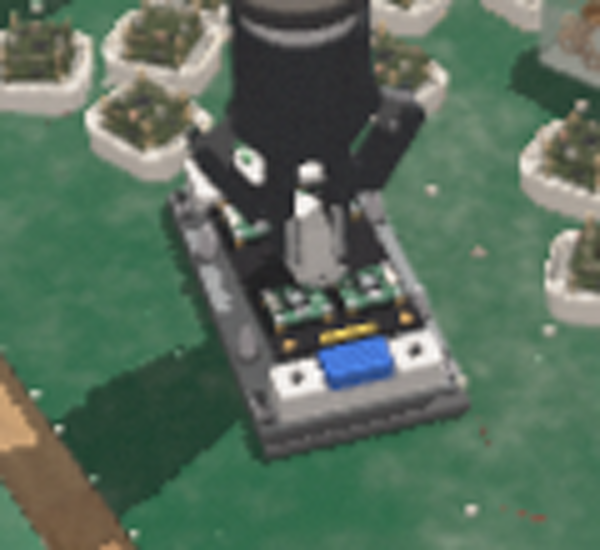

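Emit:
carry_out(moves=[[[0, 0.03, 0.06, 0], [0, 0.03, 0.06, 0], [0, 0, 0, 0]]], newtons=30)

```text
time: 12.15
ee_pos: [0.4382, 0.0274, 0.0316]
orientation: [-0.0, 0.994, -0.11, 0.001]
contact_force: [-3.5, 0.6, 15.6]
opening: 0.0176
```

Emit:
carry_out(moves=[[[0, 0.02, 0.06, 0], [0, 0, 0, 0]]])

```text
time: 12.35
ee_pos: [0.4382, 0.0267, 0.0296]
orientation: [-0.0, 0.994, -0.11, 0.001]
contact_force: [-2.3, -0.1, 12.4]
opening: 0.0174
```

Run:
```python
from h import *
s=arm.sense(); print(s["ee_pos"],nest(s["ee_pos"]),s["contact_force"],s["wrist_torque"])
d=snap("scene","s12"); f=cv2.imread("pics/s12.png"); cv2.imwrite("pics/s12c.png",cv2.resize(f[190:300,230:350],None,fx=5,fy=5,interpolation=cv2.INTER_CUBIC))
```

```text
[0.43816164 0.02668561 0.02956174] [ 0.00157254 -0.00022264  0.02956174] [-2.25054771 -0.13843376 12.41604825] [0.25987775 0.37418405 0.09412009]
```

View pics/s12c.png

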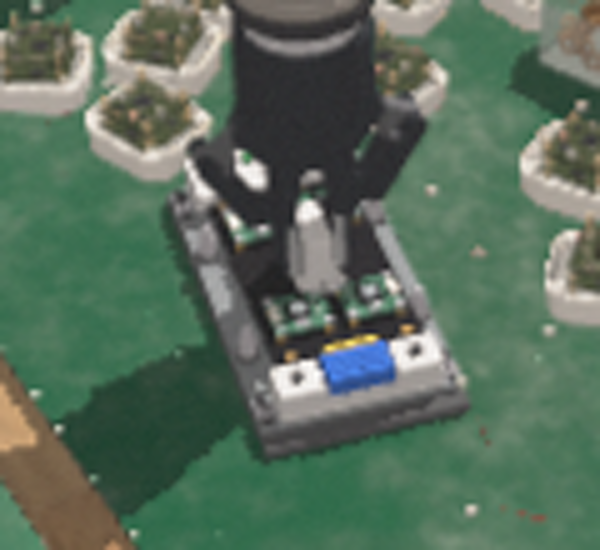

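Emit:
carry_out(moves=[[[0, 0.01, 0.05, 0], [0, 0, 0, 0]]])

```text
time: 12.6
ee_pos: [0.4381, 0.0262, 0.0283]
orientation: [-0.0, 0.994, -0.11, 0.001]
contact_force: [-3.3, -2.6, 15.8]
opening: 0.0174
```

Emit:
carry_out(moves=[[[0, 0, 0.04, 0], [0, 0, 0, 0]]])

```text
time: 12.8
ee_pos: [0.4381, 0.0258, 0.0272]
orientation: [0.0, 0.994, -0.11, 0.001]
contact_force: [-5.4, -5.9, 17.8]
opening: 0.0175
```

Run:
```python
from h import *
s=arm.sense(); print(s["ee_pos"],nest(s["ee_pos"]),s["contact_force"],s["wrist_torque"])
d=snap("scene","s13"); f=cv2.imread("pics/s13.png"); cv2.imwrite("pics/s13c.png",cv2.resize(f[190:300,230:350],None,fx=5,fy=5,interpolation=cv2.INTER_CUBIC))
```

```text
[0.43806046 0.02577063 0.02723208] [ 0.00065762 -0.00032431  0.02723208] [-5.4364605  -5.89319425 17.80931599] [-0.39102588  0.65981223  0.05913845]
```

View pics/s13c.png

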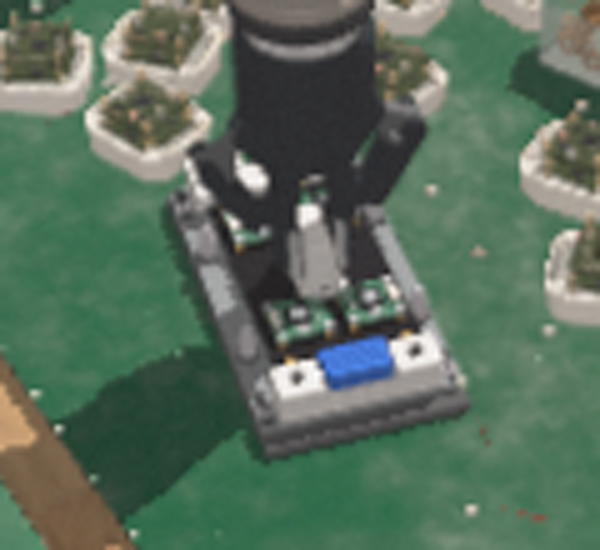

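Emit:
carry_out(moves=[[[0, 0, -0.1, 0], [0, 0, -0.08, 0], [0, 0, 0, 0]]])

```text
time: 13.15
ee_pos: [0.4378, 0.0255, 0.0303]
orientation: [0.0, 0.994, -0.11, 0.0]
contact_force: [3.7, -7.4, -14.9]
opening: 0.0174
```

Emit:
carry_out(moves=[[[0, 0, -0.04, 0], [0, 0, -0.04, 0], [0, 0, 0, 0]]])

```text
time: 13.45
ee_pos: [0.4377, 0.0256, 0.031]
orientation: [0.0, 0.994, -0.11, -0.0]
contact_force: [9.8, -6.8, -39.3]
opening: 0.0176
```

Run:
```python
from h import *
s=arm.sense(); print(s["ee_pos"],nest(s["ee_pos"]),s["contact_force"],s["wrist_torque"])
d=snap("scene","s14"); f=cv2.imread("pics/s14.png"); cv2.imwrite("pics/s14c.png",cv2.resize(f[190:300,230:350],None,fx=5,fy=5,interpolation=cv2.INTER_CUBIC))
```

```text
[0.43771484 0.02560386 0.03097538] [ 4.19208586e-04 -2.36038345e-05  3.09753768e-02] [  9.78238401  -6.77606167 -39.25265929] [-1.01775171 -1.57491421  0.0265594 ]
```

View pics/s14c.png

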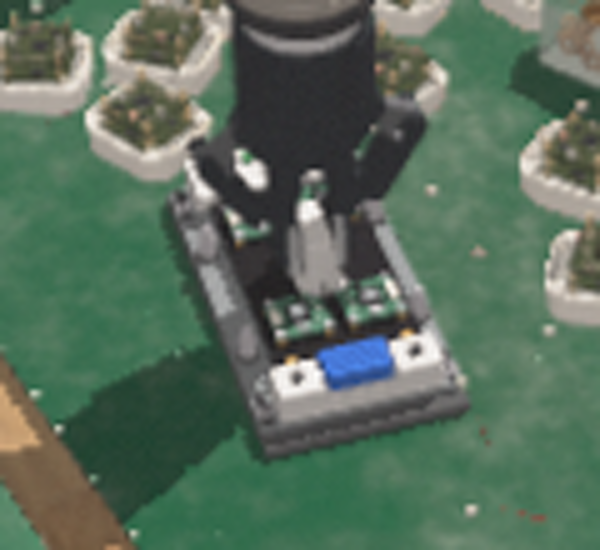

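Emit:
carry_out(moves=[[[0, 0, 0.12, 0], [0, 0, 0, 0]]])

```text
time: 13.7
ee_pos: [0.4378, 0.0257, 0.0297]
orientation: [0.0, 0.994, -0.11, 0.0]
contact_force: [0.1, -6.0, 1.3]
opening: 0.0175
```

Emit:
carry_out(moves=[[[0, 0, 0, 0], [0, 0, 0, 0], [0, 0, 0, 0]]], grip=45)

```text
time: 14.0
ee_pos: [0.4374, 0.0264, 0.0302]
orientation: [-0.0, 0.994, -0.11, 0.0]
contact_force: [-0.1, -0.1, -0.2]
opening: 0.045
```

Emit:
carry_out(moves=[[[0, 0, -0.4, 0], [0, 0, -0.9, 0], [0, 0, -1, 0], [0, 0.6, -1, 0], [0, 0.6, -0.9, 0]]])

```text
time: 14.5
ee_pos: [0.4293, -0.0088, 0.1576]
orientation: [-0.0, 0.994, -0.109, 0.0]
contact_force: [-0.6, -0.7, -0.8]
opening: 0.0447
```

Emit:
carry_out(moves=[[[0, 0.8, 0, 0], [0, 0.4, 0, 0], [0, 0, 0, 0], [0, 0, 0, 0]]])

```text
time: 14.9
ee_pos: [0.4212, -0.0436, 0.1556]
orientation: [-0.0, 0.994, -0.111, -0.001]
contact_force: [0.4, -0.1, 0.4]
opening: 0.0451
```

Run:
```python
from h import *
d=snap("wrist","w15"); s=arm.sense(); print(s["time"],s["ee_pos"],s["contact_force"])
cv2.imwrite("pics/w15c.png",cv2.resize(d["frame"][0:380,170:490],None,fx=1.55,fy=1.55))
d=snap("scene","s15"); f=d["frame"]; cv2.imwrite("pics/s15c.png",cv2.resize(f[190:300,230:350],None,fx=5,fy=5,interpolation=cv2.INTER_CUBIC))
```

```text
14.95 [ 0.42127684 -0.04340568  0.15554145] [-0.280394    0.09230323 -0.26129931]
```

View pics/w15.png

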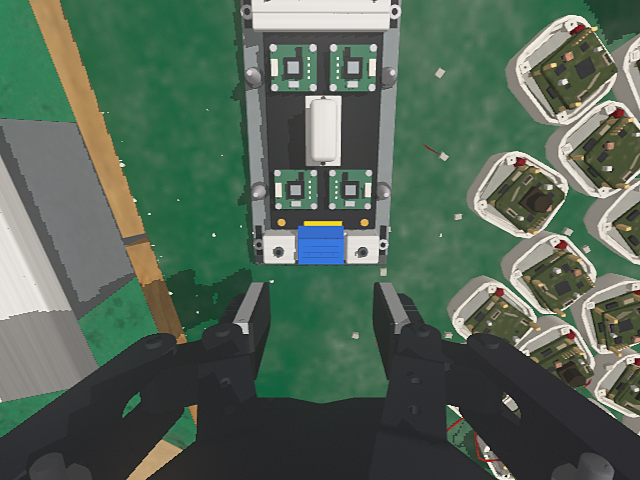

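View pics/s15c.png

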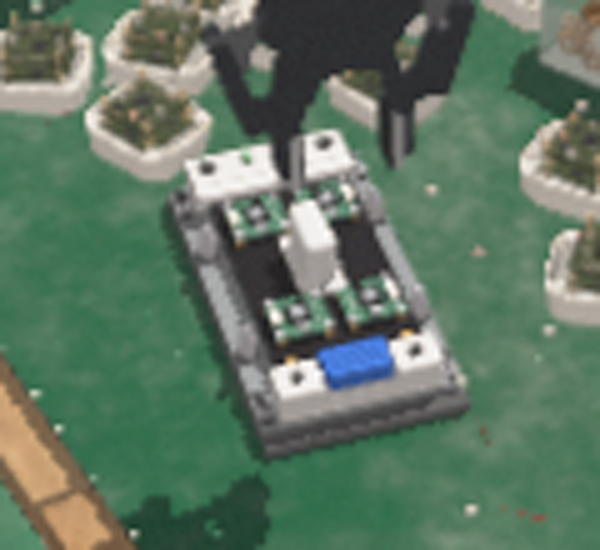

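Run:
```python
from h import *
d=np.load("pics/w15.npz"); f=d["frame"]
hsv=cv2.cvtColor(f,cv2.COLOR_BGR2HSV); m=cv2.inRange(hsv,(100,150,80),(125,255,255)); m[300:]=0
x,y,w,h=cv2.boundingRect(m); print("blue",x,y,w,h, nest(ray(d,(x+w/2,y+h),.039)).round(4))
for p in [(281,223),(363,223)]: print(nest(ray(d,p,.0255)).round(4))
print("handle",nest(ray(d,(323,130),.0575)).round(4))
m=cv2.inRange(hsv,(40,80,60),(90,255,170));
```

```text
blue 298 226 46 38 [-0.0979 -0.0001  0.039 ]
[-0.0683  0.0317  0.0255]
[-0.0683 -0.0335  0.0255]
handle [ 0.0019 -0.0015  0.0575]
```

Run:
```python
from h import *
print(arm.job_done(), arm.sense()["time"])
```

```text
the job is handed in; nothing more can be done
the job is handed in; nothing more can be done
```

The carrier is loaded in the cradle, held at both ends and released, and I handed the job in at about 15 s of the 40 s. `job_done` gives no verdict, so this rests on my own checks.

**How it went:** The tool cannot tilt, so I gripped the handle and lowered the carrier with its rear end on the catch. That tilted it in the grip by about 0.17 rad, lip end low. I slid that end under the lip until I felt the stop at about 18 N. Then I pressed the other end down at about 16–18 N until the catch jumped back over it.

**Checks that passed:**
- **Latching:** a pull of 39 N on the handle did not free either end.
- **Position:** after release, the carrier's corner marks are level across the cradle and about 1 mm off centre. The gripper is well clear and reads no contact force.
- **Bystanders:** I kept the arm clear of the bottle, the camera and the camera backs, and felt no unexpected contact. I did not measure their positions again at the end.

**Small mismatches:**
- **Catch:** its back edge measured 0.9 mm further back than at the start, about one pixel and under the 2 mm limit.
- **Handle:** its centre measured 1.5 mm off across the cradle, against the 4 mm allowed.
- **First grasp:** it was about 6 mm too high because I measured before the arm had settled. I opened and regripped lower before lifting.

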